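# Open and lock the bench dust inlet

## Task

Open the dust inlet on the wood-turner's bench: with the fingers, push the black knob from where it stands along the long leg of its L-shaped slot as far as it goes, so that the shutter is fully open, then push it round the corner to the far end of the short leg by the green dot, so that the shutter is locked, and leave it there. Only push the knob, do not pull it up, and leave the finial, the bowl, the tin and the screwdriver where they are.

Things in the scene. Friction and masses are not known exactly. Their poses are not given: they have to be found in the camera images.
- dust_inlet: Fixed box, 220 (x) x 280 (y) x 50 mm high, grey sides, flat blue cover with a 17 mm wide L-shaped slot. Origin: centre of underside, z up; any yaw within 0.8 rad. In its frame the long leg runs along +y, the short leg along +x. Flush barred round inlet, 80 mm across, at x = 48, y = -55 mm; an orange shutter fills it while shut. Flat dots: red beside the shut end, green past the locked end.
- shut_end (a point): Centre of the slot's shut end, at the level of the cover's top; x = -55, y = -45 mm on the box
- corner (a point): Centre of the slot's corner, at the level of the cover's top; 90 mm from shut_end along the box's +y
- locked_end (a point): Centre of the slot's locked end, at the level of the cover's top; 35 mm from corner along the box's +x; the green dot lies 32 mm farther on
- knob (a point): Centre of the knob's top face, 46 mm above the cover. The knob is an upright black cylinder, 32 mm across, yellow disc on top, from 4 to 46 mm above the cover, on a steel washer 38 mm across. Its 12 mm pin runs in the slot; it cannot tip. A sideways push of about 2 N moves it; it stays where left.
- gate (a joint): Travel of knob and shutter along the long leg, m: 0 at the shut end, 0.090 at the corner (stop). It starts between 0 and 0.035.
- lock (a joint): Travel of the knob along the short leg, m: 0 in the long leg (about 2.5 mm of play there), 0.035 at the locked end (stop). The pin can enter the short leg only when gate is above about 0.0875.
- knob_lift (a joint): How far the knob is pulled up, m: 0 to 0.020, held down by a light spring of about 4 N. It should stay at 0.
- finial: Loose turned dark-wood finial, 36 mm across the foot and 58 mm tall, standing on the blue cover; origin at the centre of its foot. Not to be disturbed.
- bowl: Loose turned wooden bowl, 120 mm across the rim, 50 mm high, standing on the bench to one side of the box; origin at the centre of its foot. Not to be disturbed.
- tin: Loose closed tin, pale grey with a yellow band, 70 mm across, 60 mm high, standing on the bench to the other side of the box; origin at the centre of its underside. Not to be disturbed.
- screwdriver: Loose red-handled screwdriver lying on the bench beside the box, on its -x side; origin near its middle on its underside, x along it. Not to be disturbed.

How it is judged:
By the outcome, as a careful person would: the job done as asked, in the order asked, and still so for the second after the job is handed in, with the robot touching nothing.
It also fails if it takes over 45 s, if anything falls off the work surface, if the arm or the gripper's body presses on something with over 40 N, if the wrist force passes 120 N, or if a joint passes its speed limit or range.

## Robot

A 6-joint arm with a two-finger parallel gripper is mounted at the origin on the work surface. World frame = base frame: x ahead of the robot, y to its left, z up, the work surface at z = 0. Lengths are in m, angles in degrees, forces in N, time in s.
With the tool pointing down it reaches from about 0.4 to 0.825 m from the base axis. Payload 7 kg.
Tool frame: the origin (TCP) lies on the centre line of the jaws, within the pads' length; the fingertips stand 19 mm ahead of it and the grasp point (between the pads) is the TCP; z points along the fingers, y is the line along which they close (so a half turn about z gives the same grasp; the last joint's range is limited). The gripper opens to 88 mm and grips with 3 to 60 N. Pads are 19 mm wide; open, the fingers measure 130 mm over their backs; the gripper's body (78 mm by 193 mm) begins 47 mm behind the grasp point.
Start: joints at [-52.019, 20.546, 0.682, 0, -70.136, -16.507], TCP at [0.247, -0.628, 0.213] pointing down, gripper open.
Joint ranges: [-176.03, 176.03], [-82.01, 121.73], [-58.28, 71.71], [-173.87, 95.51], [-174.79, -0.11], [-173.66, 173.66]. Speed limits (degrees/s): [136.94, 136.94, 172.46, 180, 180, 180].

## Interface

Orientations are given as [roll, pitch, yaw] about the fixed x, y, z axes, in that order (R = Rz(yaw) Ry(pitch) Rx(roll)).
In Python, from plant import get_state, capture, close_job gives the robot as it stands.
- The arm moves only by the tool apply_moves, never from a script. Its argument "targets" is a list of rows, each a list of 7 numbers: the opening, from 0 (shut) to 1 (fully open), then the shift along the tool's x, y, z normalised to -1 to 1, where 1 is 1000 mm, then the turn, a rotation vector about the tool's x, y, z normalised to -1 to 1, where 1 is 90 degrees. In form: [[claw, tx, ty, tz, ax, ay, az], ...]. A call has 1 to 20 rows; each row shifts and turns the commanded pose from where the row before left it, along the tool's axes as they then stand; what a row does not reach is not made up. A row lasts 1/12 s, in which the tool goes at most 41.7 mm and 7.16 degrees, less where a joint would pass 70% of its speed; a pose out of reach is approached as far as the arm can. A call with a number of a shift or a turn outside -1 to 1 is refused whole. A call with a gripper value outside its range is refused whole. The fingers move at their own pace and stop on an object; "newtons" is the grip in N (left out, the last holds). Time passes only in rows, so rows that do not move let the fingers close. It gives the time, the measured TCP pose, the force, the opening and the grip force at its end, in the units of the state.
- get_state(): the state, without advancing time (a new reading comes with each control period).
- capture(name): name is "scene" or "top" or "wrist"; returns a dict with "frame" (384x512x3 uint8, red, green, blue), "range_z" (384x512 float32, m along the optical axis (not along the pixel's ray), 0 where there is no reading), "camera_matrix" (3x3 intrinsics, pixels), "T" (4x4, takes a point from camera to world coordinates). Camera axes: x right, y down, z forward; pixel columns grow to the right and rows downward; lengths in m; the calibration is good to about 2 mm. The wrist camera is an equidistant fisheye: a pixel r from the principal point sees the ray r / f radians off the axis. A picture is of the moment at which its call begins.
- close_job(): hands the job in; it is judged then, once.
The state is a dict: "time_s": time; "joints": joint angles; "qd": joint speeds; "joint_torque": joint torques, N m; "tcp_pos": TCP position; "eef_rot": TCP orientation; "contact_force": force on the tool from outside, world axes, zero at the start; "moment": the same for the moment, N m; "gripper_width": finger opening in m; "gripper_force": force on a finger pad.
Only numpy, scipy, OpenCV 4.12 (cv2) and the standard library are available. Lean on these libraries where they do the work, as an engineer would, in place of code of your own. Each camera call takes 0.05 s, during which the arm holds its last target. There are 200 camera calls.

## Working session

There is one attempt and no reset: what is moved stays moved. The work goes in short steps, Python scripts to look and compute and a tool call to move; the robot and the scene stay as the last step left them, time stands still between calls to the robot, and variables do not carry over. Pictures are saved under pics/ and viewed, at most 10 in all, crops included, and the job is handed in when it is done.

Besides the shell and the picture viewer there is one more tool, called as name([rows], argument=value, ...), one row to a line, values as JSON. apply_moves: Moves the arm, as the interface text tells. Scaled input: -1 to 1 covers 1000 mm each way for a shift and 90 degrees each way for a turn. Its arguments: {"type":"object","properties":{"targets":{"type":"array","items":{"type":"array","items":{"type":"number"}}},"newtons":{"type":"number"}},"required":["targets"]}

```bash
mkdir -p pics; ls; python3 - <<'E'
from plant import *
import cv2,numpy as np
print(get_state())
ims=[]
for n in ["top","scene"]:
    c=capture(n); np.savez(n+".npz",**c); print(n,c["camera_matrix"],c["T"])
    cv2.imwrite(f"pics/{n}0.png",c["frame"][:,:,::-1])
E
```

```text
pics
{'time_s': 0.0, 'joints': array([-5.20189821e+01,  2.05896618e+01,  6.33722460e-01, -1.94344557e-02,
       -7.01360735e+01, -1.65066149e+01]), 'qd': array([-0.05069743,  0.00141672,  0.00212301,  0.04612449,  0.0012814 ,
       -0.06058502]), 'joint_torque': array([-1.07551332e-03, -5.82717419e+01,  2.93057352e+01,  6.99748412e+00,
        6.76450931e-03, -1.60525137e-04]), 'tcp_pos': array([ 0.2468848 , -0.62767779,  0.21164449]), 'eef_rot': array([ 1.79906588e+02, -8.62886936e-03, -1.58532208e+02]), 'contact_force': array([-0.13325186, -0.52041414,  0.73834659]), 'moment': array([-0.04658438, -0.00431728,  0.04014325]), 'gripper_force': 0.0, 'gripper_width': 0.08763401008649144}
top [[482.52551872   0.         254.30787076]
 [  0.         482.52551872 199.57255543]
 [  0.           0.           1.        ]] [[-0.02968312 -0.98515845  0.16906134  0.47928134]
 [-0.99939289  0.02616385 -0.0230068   0.04522354]
 [ 0.01824205 -0.16964162 -0.98533697  0.99186099]
 [ 0.          0.          0.          1.        ]]
scene [[472.51184766   0.         255.03406555]
 [  0.         472.51184766 194.86170839]
 [  0.           0.           1.        ]] [[ 0.85740486  0.29957618 -0.41846268  1.0232338 ]
 [ 0.51413949 -0.53455376  0.67075544 -0.64971988]
 [-0.02274845 -0.79025716 -0.61235294  0.71622976]
 [ 0.          0.          0.          1.        ]]
```

View pics/top0.png

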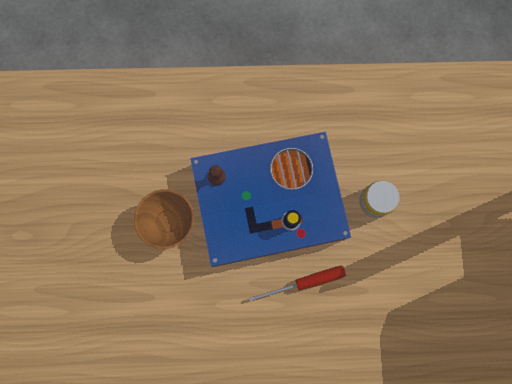

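View pics/scene0.png

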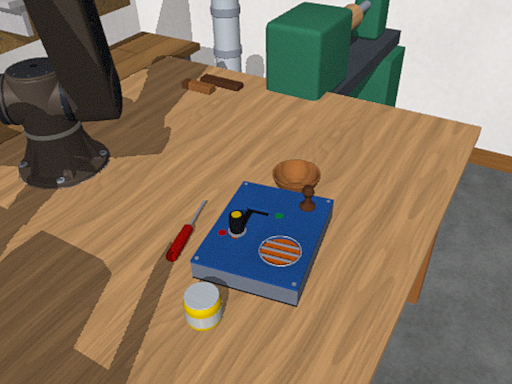

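The top view shows the knob at (293,217), the red dot at (301,233), the green dot at (246,196) and the finial at (216,175). The slot runs left from the knob, then up toward the green dot. The bowl (163,220), tin (380,198) and screwdriver (300,285) are clear of the cover.

```bash
cat > h.py <<'E'
import cv2,numpy as np
def ray(c,uv,z):
    K,T=c["camera_matrix"],c["T"]
    d=np.c_[np.atleast_2d(uv).astype(float),np.ones(len(np.atleast_2d(uv)))]@np.linalg.inv(K).T@T[:3,:3].T
    o=T[:3,3]; return o+d*((z-o[2])/d[:,2:3])
def blob(m,roi=None):
    if roi: 
        k=np.zeros_like(m); x0,y0,x1,y1=roi; k[y0:y1,x0:x1]=m[y0:y1,x0:x1]; m=k
    n,_,s,ce=cv2.connectedComponentsWithStats(m)
    i=1+s[1:,4].argmax(); return ce[i],s[i,4]
def hsv(c,lo,hi): return cv2.inRange(cv2.cvtColor(c["frame"],cv2.COLOR_RGB2HSV),lo,hi)
def box(c):
    m=cv2.morphologyEx(hsv(c,(105,120,50),(125,255,255)),cv2.MORPH_OPEN,np.ones((3,3)))
    cs,_=cv2.findContours(m,cv2.RETR_EXTERNAL,cv2.CHAIN_APPROX_NONE)
    k=cv2.convexHull(max(cs,key=cv2.contourArea))[:,0]
    return cv2.minAreaRect((ray(c,k,.05)[:,:2]*1000).astype(np.float32))
E
python3 - <<'E'
from h import *
for n,rois in [("top",[(185,130,355,270)]*3),("scene",[(195,180,335,290)]*3)]:
    c=dict(np.load(n+".npz")); print(n,box(c))
    for nm,lo,hi,z in [("green",(50,120,60),(80,255,255),.05),("red",(0,200,120),(3,255,255),.05),("red2",(172,180,100),(180,255,255),.05),("yellow",(24,180,120),(34,255,255),.096)]:
        try:
            u,a=blob(hsv(c,lo,hi),rois[0]); print(nm,u,a,ray(c,u,z)[0])
        except ValueError: print(nm,"none")
    # loose things by pixel
c=dict(np.load("top.npz"))
for nm,u,z in [("finialtop",(216,175),.1),("tin",(381,197),.06),("bowl",(163,220),.05),("knobtop",(293,217),.096),("scr1",(345,270),.015),("scr2",(243,302),.01)]:
    print(nm,ray(c,u,z)[0], c["range_z"][u[1],u[0]])
E
```

```text
top ((644.9660034179688, -6.859100341796875), (218.687744140625, 278.1910400390625), 10.105269432067871)
green [245.89285714 195.41071429] 56 [0.64969825 0.03966962 0.05      ]
red [340.5 267.5] 2 [ 0.50275731 -0.14001239  0.05      ]
red2 [300.61363636 232.34090909] 44 [ 0.57327806 -0.0656459   0.05      ]
yellow [292.52941176 217.44705882] 85 [ 0.59709438 -0.04633793  0.096     ]
scene ((648.3462524414062, -6.8397674560546875), (220.67474365234375, 283.93048095703125), 10.039406776428223)
green [278.51724138 215.4137931 ] 29 [0.65012323 0.04242538 0.05      ]
red [221.91304348 232.34782609] 23 [ 0.57331487 -0.0637639   0.05      ]
red2 [221.         230.42857143] 7 [ 0.56827391 -0.05974827  0.05      ]
yellow [235.66071429 213.94642857] 56 [ 0.59757613 -0.04419612  0.096     ]
finialtop [0.68132146 0.09537452 0.1       ] 0.9070278
tin [ 0.6376794 -0.2263963  0.06     ] 0.9523379
bowl [0.6050293  0.20335405 0.05      ] 0.9900539
knobtop [ 0.59791495 -0.04725803  0.096     ] 0.9067948
scr1 [ 0.49839087 -0.15567332  0.015     ] 0.9872074
scr2 [0.44145292 0.05095806 0.01      ] 0.9689605
```

apply_moves([
  [0,0,0,0,0,0,0.0633],
  [0,0,0,0,0,0,0.0633],
  [0,-0.028,0.029,0,0,0,0],
  [0,-0.028,0.029,0,0,0,0],
  [0,-0.028,0.029,0,0,0,0],
  [0,-0.028,0.029,0,0,0,0],
  [0,-0.028,0.029,0,0,0,0],
  [0,-0.028,0.029,0,0,0,0],
  [0,-0.028,0.029,0,0,0,0],
  [0,-0.028,0.029,0,0,0,0],
  [0,-0.028,0.029,0,0,0,0],
  [0,-0.028,0.029,0,0,0,0],
  [0,-0.028,0.029,0,0,0,0],
  [0,-0.028,0.029,0,0,0,0],
  [0,-0.028,0.029,0,0,0,0],
  [0,-0.028,0.029,0,0,0,0],
  [0,-0.028,0.029,0,0,0,0],
  [0,-0.026,0.026,0,0,0,0],
  [0,0,0,0,0,0,0],
  [0,0,0,0,0,0,0],
], newtons=20)

```text
time_s: 1.77
tcp_pos: [0.606, -0.0943, 0.2115]
eef_rot: [180.0, -0.1, -169.8]
contact_force: [-0.6, -0.6, 0.4]
gripper_width: 0.0005
gripper_force: 0.0
```

apply_moves([
  [0,0,-0.004,0.035,0,0,0],
  [0,0,0,0.035,0,0,0],
  [0,0,0,0.03,0,0,0],
  [0,0,0,0.015,0,0,0],
  [0,0,0,0.012,0,0,0],
  [0,0,0,0,0,0,0],
  [0,0,0,0,0,0,0],
])

```text
time_s: 2.35
tcp_pos: [0.6054, -0.1011, 0.0852]
eef_rot: [-180.0, -0.1, -170.0]
contact_force: [0.7, -0.6, -0.0]
gripper_width: 0.0005
gripper_force: 0.0
```

```bash
python3 - <<'E'
from plant import *
import cv2
c=capture("scene"); cv2.imwrite("pics/s1.png",cv2.resize(c["frame"][130:310,150:390,::-1],None,fx=3,fy=3))
E
```

```text
(no output)
```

View pics/s1.png

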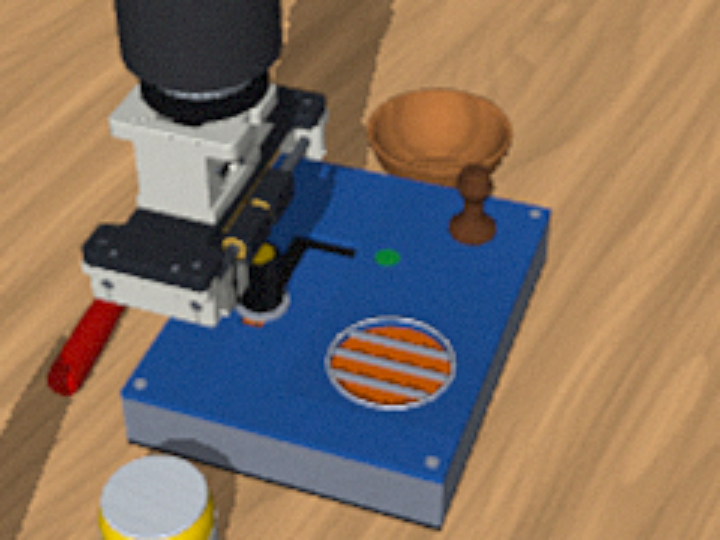

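```bash
python3 - <<'E'
import numpy as np
c=np.load("scene.npz");K,T=c["camera_matrix"],c["T"]
R=np.array([[.9848,-.1736,0],[.1736,.9848,0],[0,0,1]])
for nm,o in [("tip",(0,0,-.019)),("tcp",(0,0,0)),("bodybot",(0,0,.047)),("body-y",(0.039,-.0965,.047)),("body+y",(.039,.0965,.047)),("tip+y",(0,.021,-.019)),("tip-y",(0,-.021,-.019))]:
    p=np.array([.6054,-.1011,.0852])+R@np.array(o)
    q=K@(T[:3,:3].T@(p-T[:3,3])); print(nm,(q[:2]/q[2]-[150,130])*3)
E
```

```text
tip [222.59948045 338.08975856]
tcp [220.7819622  316.98188791]
bodybot [216.08420605 262.4241803 ]
body-y [209.44327185 379.61925553]
body+y [326.93111921 187.43845267]
tip+y [235.21689974 317.77298159]
tip-y [209.56223015 359.08255436]
```

The gripper stands left of the knob near (220,310) in the crop, but the finger outline is unclear. I'll check with the wrist view and the depth image.

```bash
python3 - <<'E'
from plant import *
import cv2,numpy as np
w=capture("wrist");c=capture("scene")
a=cv2.resize(w["frame"],None,fx=1.0,fy=1.0)
b=cv2.resize(c["frame"][195:245,200:266],(506,384),interpolation=cv2.INTER_CUBIC)
cv2.imwrite("pics/w1.png",cv2.resize(np.hstack([a,b]),(800,302))[:,:,::-1])
K,T,d=c["camera_matrix"],c["T"],c["range_z"]
R=np.array([[.9848,-.1736],[.1736,.9848]])
for v in range(200,244,4):
    r=[]
    for u in range(208,248,4):
        z=d[v,u]; p=T[:3,:3]@(np.linalg.inv(K)@[u,v,1]*z)+T[:3,3]
        q=R.T@(p[:2]-[.5998,-.0609]); r.append("%4d,%4d,%3d"%(*(q*1000),p[2]*1000))
    print(v," | ".join(r))
E
```

```text
200    0, -90,212 |    7, -89,213 |   14, -88,215 |   22, -89,217 |   25, -80,211 |   27, -68,203 |   27, -52,191 |   35, -52,193 |   40, -45,189 |   40, -27,175
204    3, -98,210 |    9, -95,209 |   18, -96,212 |   24, -93,212 |   27, -84,206 |   26, -66,192 |   32, -63,191 |   39, -61,192 |   41, -48,182 |  -16, 101, 52
208    7,-106,209 |   15,-106,211 |   21,-104,211 |   26, -99,209 |   20, -72,186 |   29, -73,189 |   36, -73,191 |   40, -64,185 |  -19,  84, 53 |  -10,  86, 54
212   12,-117,210 |   19,-114,210 |   25,-112,209 |   32,-111,211 |   20, -72,177 |   31, -79,185 |   35, -72,181 |   40, -66,177 |    8,  22, 98 |   -6,  76, 52
216   17,-128,211 |   23,-123,209 |   29,-122,210 |   35,-119,209 |   39,-112,204 |   32, -84,180 |   35, -72,171 |    5,   8, 98 |   11,  14, 95 |   17,  19, 92
220   22,-136,211 |   27,-134,210 |   34,-132,210 |   39,-128,209 |   32, -99,183 |   14, -47,136 |   13, -27,119 |    7,   1, 93 |   14,   6, 91 |   18,  17, 83
224   18,-132,197 |   28,-135,203 |   34,-134,203 |   40,-131,203 |   10, -58,134 |   12, -44,123 |   13, -30,112 |    6,   3, 81 |   13,   6, 81 |   17,  17, 72
228   14,-127,183 |   22,-127,185 |   33,-134,194 |   40,-131,194 |    8, -55,121 |   12, -46,114 |   -3,   3, 67 |    7,   0, 74 |   14,   4, 71 |   17,  17, 62
232   14,-127,174 |   21,-126,175 |   29,-127,178 |   37,-127,181 |    7, -55,110 |  -14,   5, 51 |   -2,   1, 58 |    5,   1, 60 |   13,   5, 59 |   19,  12, 56
236  -48, -20, 52 |  -40, -17, 51 |   28,-127,168 |   36,-126,171 |  -17,  -7, 50 |   -9,  -4, 50 |   -6,   7, 40 |    7,  -2, 53 |   14,   1, 52 |   22,   3, 53
240  -42, -31, 52 |  -33, -32, 56 |  -28, -24, 50 |  -19, -23, 52 |  -12, -19, 51 |   -4, -15, 50 |    2, -12, 50 |   10, -10, 51 |   18,  -8, 51 |   26,  -5, 50
```

View pics/w1.png

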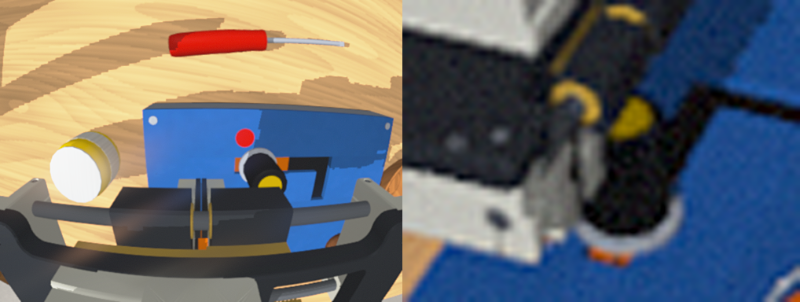

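```bash
python3 - <<'E'
from plant import *
import cv2,numpy as np
R=np.array([[.9848,-.1736],[.1736,.9848]])
c=capture("scene");K,T,d=c["camera_matrix"],c["T"],c["range_z"]
v,u=np.mgrid[190:250,200:260]
z=d[v,u]; p=np.einsum('ij,hwj->hwi',T[:3,:3]@np.linalg.inv(K),np.dstack([u,v,np.ones_like(u)])*z[...,None])+T[:3,3]
q=np.dstack([(p[...,:2]-[.5998,-.0609])@R*1000,p[...,2]*1000])
for col in range(218,236,1):
    s=q[:,col-200]; m=(s[:,2]>58)&(s[:,1]<-12)&(s[:,1]>-75)&(s[:,0]<22)
    if m.any():
        i=np.where(m)[0]; print(col,190+i[-1],s[i[-1]].round(),"next",s[min(i[-1]+1,59)].round())
w=capture("wrist");K,T,d=w["camera_matrix"],w["T"],w["range_z"]
print(K.round(1),T.round(3))
v,u=np.mgrid[0:384,0:512]
x=(u-K[0,2])/K[0,0];y=(v-K[1,2])/K[1,1];th=np.hypot(x,y)+1e-9
s=np.tan(th)/th
p=np.dstack([x*s,y*s,np.ones_like(x)])*d[...,None]
p=p@T[:3,:3].T+T[:3,3]
q=np.dstack([(p[...,:2]-[.5998,-.0609])@R*1000,p[...,2]*1000])
for r in range(230,325,8):
    print(r,[tuple(q[r,cc].round().astype(int).tolist()) for cc in range(236,285,8)])
print("knob",q[232,342].round(),q[180,312].round())
E
```

```text
222 210 [ 16. -73. 181.] next [  34. -108.  211.]
223 211 [ 18. -72. 178.] next [  38. -111.  212.]
224 232 [  6. -53. 108.] next [  40. -118.  172.]
225 233 [ 10. -56. 109.] next [-18.  -1.  51.]
226 234 [ 10. -53. 104.] next [-15.  -3.  50.]
227 233 [ 13. -54. 108.] next [-14.  -0.  51.]
228 232 [ 13. -48. 106.] next [-13.   3.  51.]
229 230 [ 13. -43. 107.] next [-11.   4.  56.]
230 229 [ 12. -38. 104.] next [-11.   9.  55.]
231 227 [ 13. -35. 107.] next [-6.  4. 67.]
232 225 [ 13. -29. 107.] next [-1. -1. 78.]
233 224 [ 12. -23. 105.] next [ 1.  1. 79.]
[[297.3   0.  255.5]
 [  0.  297.3 188.6]
 [  0.    0.    1. ]] [[-0.176  0.935  0.307  0.523]
 [ 0.984  0.167  0.054 -0.115]
 [-0.     0.311 -0.95   0.26 ]
 [ 0.     0.     0.     1.   ]]
230 [(-11, -50, 110), (-11, -46, 109), (-9, -42, 106), (-9, -37, 106), (-11, -33, 109), (-11, -28, 110), (-11, -24, 110)]
238 [(-10, -50, 119), (-11, -46, 119), (-9, -41, 115), (-9, -37, 116), (-11, -33, 119), (-11, -29, 119), (-38, -30, 172)]
246 [(-39, -46, 178), (-8, -46, 122), (-10, -41, 126), (-10, -37, 126), (-37, -36, 175), (-39, -33, 179
[... 459 characters left out ...]
4), (-33, -36, 186), (-36, -34, 192), (-35, -32, 190)]
286 [(-34, -45, 192), (-31, -43, 188), (-28, -41, 185), (-29, -38, 185), (-31, -36, 188), (-33, -34, 191), (-33, -32, 191)]
294 [(-30, -45, 191), (-28, -43, 189), (4, -41, 148), (4, -37, 148), (-28, -36, 188), (-31, -34, 192), (-29, -31, 190)]
302 [(-27, -45, 191), (-24, -43, 187), (9, -41, 149), (9, -37, 148), (-24, -36, 187), (-26, -33, 190), (-26, -31, 190)]
310 [(-24, -45, 192), (-15, -43, 181), (110, -43, 40), (111, -35, 39), (-21, -36, 188), (-25, -34, 192), (-24, -31, 191)]
318 [(-23, -45, 194), (-23, -43, 193), (-23, -41, 194), (-23, -38, 194), (-23, -36, 194), (-23, -34, 194), (-23, -31, 194)]
knob [-3. 15. 97.] [-23.   2.  52.]
```

Both depth views put the fingertips at about z = 0.105. The reported TCP implies 0.066, so the real tips are about 40 mm higher than that. The knob tops out at 0.096, so I'll descend carefully using the cameras as reference.

apply_moves([
  [0,0,0,0.01,0,0,0],
  [0,0,0,0.01,0,0,0],
  [0,0,0,0.01,0,0,0],
  [0,0,0,0,0,0,0],
  [0,0,0,0,0,0,0],
])

```text
time_s: 3.02
tcp_pos: [0.6054, -0.1002, 0.0542]
eef_rot: [180.0, -0.1, -169.9]
contact_force: [-0.2, -0.3, 0.5]
gripper_width: 0.0004
gripper_force: 0.0
```

```bash
cat > fing.py <<'E'
from plant import *
import numpy as np
R=np.array([[.9848,-.1736],[.1736,.9848]])
def cloud(name):
    w=capture(name);K,T,d=w["camera_matrix"],w["T"],w["range_z"]
    v,u=np.mgrid[0:384,0:512]
    x=(u-K[0,2])/K[0,0];y=(v-K[1,2])/K[1,1]
    if name=="wrist":
        th=np.hypot(x,y)+1e-9; s=np.tan(th)/th
    else: s=1
    p=np.dstack([x*s,y*s,np.ones_like(x)])*d[...,None]@T[:3,:3].T+T[:3,3]
    return np.dstack([(p[...,:2]-[.5998,-.0609])@R*1000,p[...,2]*1000]),w
def report():
    s=get_state(); t=s["tcp_pos"]
    e=(t[:2]-[.5998,-.0609])@R*1000; print("tcp box(shut-origin)",e.round(1),"z",round(t[2]*1000,1),"F",s["contact_force"].round(1),"t",s["time_s"])
    for n in ["wrist","scene"]:
        q,_=cloud(n); m=(abs(q[...,0]-e[0])<18)&(abs(q[...,1]-e[1])<19)&(q[...,2]>60)&(q[...,2]<140)
        if m.any():
            a=q[m]; print(n,"n",m.sum(),"zmin",np.percentile(a[:,2],[0,2,5]).round(),"x",np.percentile(a[:,0],[3,97]).round(),"y",np.percentile(a[:,1],[3,97]).round())
if __name__=="__main__": report()
E
python3 fing.py
```

```text
tcp box(shut-origin) [ -1.3 -39.7] z 54.2 F [-0.2 -0.3  0.5] t 3.0167
wrist n 1446 zmin [69. 73. 74.] x [-13.   7.] y [-53. -25.]
scene n 102 zmin [70. 74. 75.] x [ 7. 13.] y [-56. -26.]
```

apply_moves([
  [0,0,0,0.004,0,0,0],
  [0,0,0,0.004,0,0,0],
  [0,0,0.005,0,0,0,0],
  [0,0,0.005,0,0,0,0],
  [0,0,0.005,0,0,0,0],
  [0,0,0.005,0,0,0,0],
  [0,0,0.005,0,0,0,0],
  [0,0,0.005,0,0,0,0],
  [0,0,0.005,0,0,0,0],
  [0,0,0.005,0,0,0,0],
])

```text
time_s: 3.95
tcp_pos: [0.5992, -0.0602, 0.0477]
eef_rot: [-180.0, 0.0, -169.9]
contact_force: [0.4, -1.4, 0.3]
gripper_width: 0.0004
gripper_force: 0.9
```

```bash
cat > knob.py <<'E'
from fing import *
from h import *
report()
for n,roi in [("wrist",(150,60,512,330)),("scene",(195,180,335,290))]:
    q,w=cloud(n); cv2.imwrite(f"pics/k_{n}.png",w["frame"][:,:,::-1])
    m=hsv(w,(24,150,90),(34,255,255))>0
    m&=(abs(q[...,2]-96)<8)&(q[...,0]>-30)&(q[...,0]<70)&(q[...,1]>-30)&(q[...,1]<130)
    if m.any():
        a=q[m]; print(n,"knob disc n",m.sum(),"x",np.percentile(a[:,0],[2,50,98]).round(1),"y",np.percentile(a[:,1],[2,50,98]).round(1),"z",np.median(a[:,2]).round(1))
E
python3 knob.py
```

```text
tcp box(shut-origin) [-0.4  0.7] z 47.7 F [ 0.4 -1.4  0.3] t 3.95
wrist n 1469 zmin [62. 66. 68.] x [-12.   8.] y [-13.  15.]
scene n 87 zmin [65. 65. 67.] x [10. 14.] y [-15.  15.]
```

apply_moves([
  [0,0,0.005,0,0,0,0],
  [0,0,0.005,0,0,0,0],
  [0,0,0.005,0,0,0,0],
  [0,0,0.005,0,0,0,0],
  [0,0,0.005,0,0,0,0],
  [0,0,0.005,0,0,0,0],
  [0,0,0.005,0,0,0,0],
  [0,0,0.005,0,0,0,0],
  [0,0,0.005,0,0,0,0],
  [0,0,0,0,0,0,0],
])

```text
time_s: 4.98
tcp_pos: [0.5913, -0.0154, 0.0476]
eef_rot: [180.0, 0.0, -169.9]
contact_force: [-1.1, -0.2, -0.5]
gripper_width: 0.0002
gripper_force: 0.0
```

```bash
python3 knob.py
```

```text
tcp box(shut-origin) [-0.5 46.3] z 47.6 F [-1.1 -0.2 -0.5] t 4.9833
wrist n 1466 zmin [62. 66. 68.] x [-12.   8.] y [33. 61.]
scene n 72 zmin [62. 64. 68.] x [10. 14.] y [31. 60.]
```

View pics/k_wrist.png

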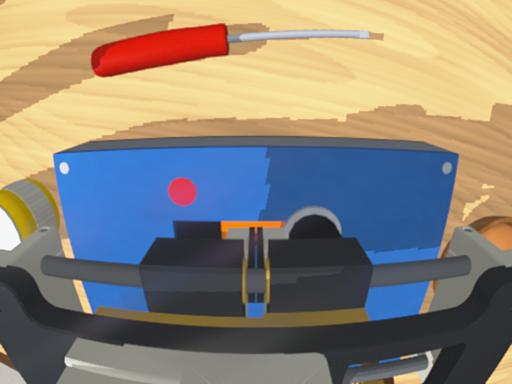

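The wrist view shows the knob and washer at (315,225), just ahead of the fingers at (257,250). The knob is still travelling along the long leg.

apply_moves([
  [0,0,0.002,0,0,0,0],
  [0,0,0.002,0,0,0,0],
  [0,0,0.001,0,0,0,0],
  [0,0,0.001,0,0,0,0],
  [0,0,0,0,0,0,0],
])

```text
time_s: 5.6
tcp_pos: [0.5903, -0.0104, 0.0476]
eef_rot: [180.0, 0.0, -169.9]
contact_force: [1.8, -1.0, -1.3]
gripper_width: 0.0007
gripper_force: 0.5
```

apply_moves([
  [0,0,0.001,0,0,0,0],
  [0,0,0.001,0,0,0,0],
  [0,0,0,0,0,0,0],
])

```text
time_s: 5.85
tcp_pos: [0.5899, -0.0084, 0.0475]
eef_rot: [180.0, 0.0, -169.9]
contact_force: [-0.5, -1.1, -0.3]
gripper_width: 0.0003
gripper_force: 0.5
```

apply_moves([
  [0,0,0.001,0,0,0,0],
  [0,0,0.001,0,0,0,0],
  [0,0,0,0,0,0,0],
])

```text
time_s: 6.1
tcp_pos: [0.5895, -0.0064, 0.0475]
eef_rot: [180.0, -0.0, -169.9]
contact_force: [0.6, -0.4, -0.4]
gripper_width: 0.0002
gripper_force: 0.5
```

apply_moves([
  [0,0,0.001,0,0,0,0],
  [0,0,0.001,0,0,0,0],
  [0,0,0,0,0,0,0],
])

```text
time_s: 6.35
tcp_pos: [0.5893, -0.0052, 0.0477]
eef_rot: [-179.9, -0.0, -169.9]
contact_force: [2.5, -6.0, -0.5]
gripper_width: 0.0004
gripper_force: 2.9
```

```bash
python3 knob.py; python3 - <<'E'
import cv2
im=cv2.imread("pics/k_wrist.png")[170:270,200:380]; im2=cv2.imread("pics/k_scene.png")[160:260,200:340]
import numpy as np
cv2.imwrite("pics/z2.png",np.hstack([cv2.resize(im,(440,300)),cv2.resize(im2,(350,300))]))
E
```

```text
tcp box(shut-origin) [-0.6 56.7] z 47.7 F [ 2.5 -6.  -0.5] t 6.35
wrist n 1468 zmin [63. 66. 68.] x [-12.   7.] y [43. 71.]
scene n 71 zmin [66. 67. 68.] x [11. 13.] y [42. 73.]
```

View pics/z2.png

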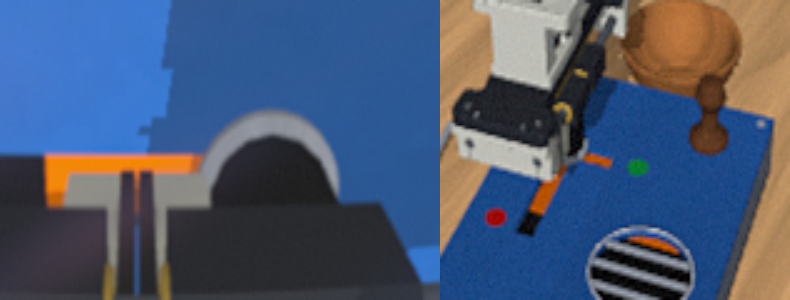

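apply_moves([
  [0,0,0.001,0,0,0,0],
  [0,0,0,0,0,0,0],
])

```text
time_s: 6.72
tcp_pos: [0.5892, -0.0048, 0.0478]
eef_rot: [-179.9, -0.0, -169.9]
contact_force: [3.2, -9.2, -0.4]
gripper_width: 0.0006
gripper_force: 4.5
```

apply_moves([
  [0,0,-0.006,0,0,0,0],
  [0,0,-0.008,0,0,0,0],
  [0,0.014,0,0,0,0,0],
  [0,0.014,0,0,0,0,0],
  [0,0.014,0,0,0,0,0],
  [0,0,0,0,0,0,0],
  [0,0,0.015,0,0,0,0],
  [0,0,0.015,0,0,0,0],
  [0,0,0.015,0,0,0,0],
  [0,0,0,0,0,0,0],
  [0,0,0,0,0,0,0],
])

```text
time_s: 7.63
tcp_pos: [0.5426, 0.02, 0.0477]
eef_rot: [180.0, 0.0, -169.8]
contact_force: [-0.3, -0.0, -0.1]
gripper_width: 0.0006
gripper_force: 0.0
```

```bash
python3 knob.py; python3 - <<'E'
import cv2
im=cv2.imread("pics/k_wrist.png"); im2=cv2.imread("pics/k_scene.png")[160:260,200:340]
import numpy as np
cv2.imwrite("pics/z3.png",np.hstack([cv2.resize(im,(400,300)),cv2.resize(im2,(400,300))]))
E
```

```text
tcp box(shut-origin) [-42.3  89.6] z 47.7 F [-0.3 -0.  -0.1] t 7.6333
wrist n 1471 zmin [62. 66. 68.] x [-54. -34.] y [ 76. 104.]
scene n 94 zmin [64. 67. 68.] x [-32. -28.] y [ 72. 104.]
scene knob disc n 50 x [-6.8  1.9 11. ] y [80.3 90.  99.7] z 97.8
```

View pics/z3.png

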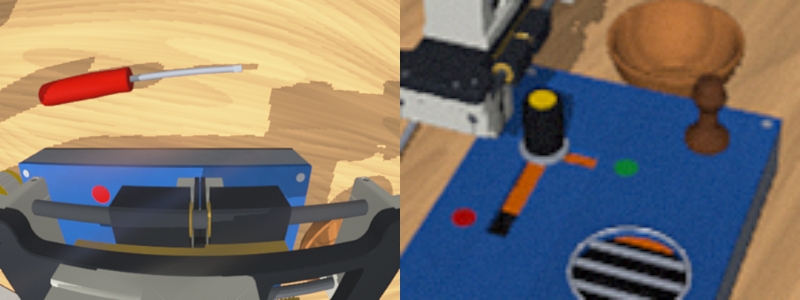

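The scene crop shows the knob at (543,125), standing at the corner and measured at gate 90 mm. Next is the push along the short leg.

apply_moves([
  [0,-0.004,0,0,0,0,0],
  [0,-0.004,0,0,0,0,0],
  [0,-0.004,0,0,0,0,0],
  [0,-0.003,0,0,0,0,0],
  [0,-0.003,0,0,0,0,0],
  [0,-0.003,0,0,0,0,0],
  [0,0,0,0,0,0,0],
])

```text
time_s: 8.42
tcp_pos: [0.5634, 0.0232, 0.0474]
eef_rot: [-180.0, -0.0, -169.9]
contact_force: [-0.9, 0.2, -0.4]
gripper_width: 0.0006
gripper_force: 0.0
```

apply_moves([
  [0,-0.003,0,0,0,0,0],
  [0,-0.003,0,0,0,0,0],
  [0,0,0,0,0,0,0],
])

```text
time_s: 8.67
tcp_pos: [0.5693, 0.0244, 0.0475]
eef_rot: [-180.0, 0.0, -169.9]
contact_force: [-1.0, 0.5, -0.6]
gripper_width: 0.0003
gripper_force: 0.1
```

apply_moves([
  [0,-0.003,0,0,0,0,0],
  [0,-0.003,0,0,0,0,0],
  [0,-0.003,0,0,0,0,0],
  [0,-0.003,0,0,0,0,0],
  [0,-0.003,0,0,0,0,0],
  [0,0,0,0,0,0,0],
])

```text
time_s: 9.17
tcp_pos: [0.5844, 0.0271, 0.0475]
eef_rot: [-180.0, 0.0, -169.9]
contact_force: [-0.4, -0.2, -0.6]
gripper_width: 0.0003
gripper_force: 0.0
```

apply_moves([
  [0,-0.002,0,0,0,0,0],
  [0,-0.002,0,0,0,0,0],
  [0,0,0,0,0,0,0],
])

```text
time_s: 9.42
tcp_pos: [0.588, 0.0277, 0.0476]
eef_rot: [-180.0, 0.0, -169.9]
contact_force: [-0.4, -0.7, -0.1]
gripper_width: 0.0006
gripper_force: 0.2
```

apply_moves([
  [0,-0.001,0,0,0,0,0],
  [0,-0.001,0,0,0,0,0],
  [0,0,0,0,0,0,0],
])

```text
time_s: 9.67
tcp_pos: [0.5897, 0.028, 0.0476]
eef_rot: [-180.0, 0.0, -169.9]
contact_force: [-0.0, -0.1, 0.5]
gripper_width: 0.0004
gripper_force: 0.4
```

apply_moves([
  [0,-0.001,0,0,0,0,0],
  [0,-0.001,0,0,0,0,0],
  [0,0,0,0,0,0,0],
])

```text
time_s: 9.92
tcp_pos: [0.5917, 0.0283, 0.0476]
eef_rot: [-180.0, 0.0, -169.9]
contact_force: [-0.5, -1.0, 0.3]
gripper_width: 0.0004
gripper_force: 0.4
```

apply_moves([
  [0,-0.001,0,0,0,0,0],
  [0,-0.001,0,0,0,0,0],
  [0,0,0,0,0,0,0],
])

```text
time_s: 10.17
tcp_pos: [0.5929, 0.0285, 0.0475]
eef_rot: [-180.0, -0.1, -169.9]
contact_force: [-4.0, 0.5, 2.2]
gripper_width: 0.0007
gripper_force: 2.1
```

```bash
python3 knob.py
```

```text
tcp box(shut-origin) [ 8.7 89.2] z 47.5 F [-4.   0.5  2.2] t 10.1667
wrist n 1489 zmin [61. 65. 67.] x [-3. 18.] y [ 76. 104.]
scene n 34 zmin [62. 64. 67.] x [21. 26.] y [80. 98.]
wrist knob disc n 224 x [28.2 32.9 38.1] y [85.7 89.8 93.8] z 96.9
scene knob disc n 47 x [28.5 37.8 46. ] y [80.8 90.  99.3] z 98.1
```

Stop contact at 4 N. One more small nudge to confirm the stop, then I'll back off and lift away.

apply_moves([
  [0,-0.001,0,0,0,0,0],
  [0,-0.001,0,0,0,0,0],
  [0,0,0,0,0,0,0],
])

```text
time_s: 10.62
tcp_pos: [0.5932, 0.0283, 0.0473]
eef_rot: [-180.0, -0.2, -169.9]
contact_force: [-10.0, -0.4, 8.4]
gripper_width: 0.0005
gripper_force: 5.3
```

apply_moves([
  [0,0.006,0,0,0,0,0],
  [0,0.01,0,0,0,0,0],
  [0,0.015,0,0,0,0,0],
  [0,0.015,0,0,0,0,0],
  [0,0,0,-0.035,0,0,0],
  [0,0,0,-0.035,0,0,0],
  [0,0,0,-0.035,0,0,0],
  [0,0,0,-0.035,0,0,0],
  [0,0.02,-0.03,0,0,0,0],
  [0,0.02,-0.03,0,0,0,0],
  [0,0.02,-0.03,0,0,0,0],
  [0,0.0,-0.035,0,0,0,0],
  [0,0.0,-0.035,0,0,0,0],
  [0,0.0,-0.035,0,0,0,0],
  [0,0.0,-0.035,0,0,0,0],
  [0,0,0,0,0,0,0],
  [0,0,0,0,0,0,0],
])

```text
time_s: 12.03
tcp_pos: [0.5313, -0.2178, 0.1872]
eef_rot: [-180.0, 0.0, -170.1]
contact_force: [-0.4, 0.1, -0.2]
gripper_width: 0.0005
gripper_force: 0.0
```

```bash
python3 knob.py; python3 - <<'E'
from plant import *
import cv2,numpy as np
b=cv2.imread("pics/k_scene.png"); a=capture("top")["frame"][:,:,::-1]
cv2.imwrite("pics/z4.png",np.hstack([cv2.resize(a[110:310,130:400],(400,296)),cv2.resize(b[150:340,150:350],(400,296))]))
E
```

```text
tcp box(shut-origin) [ -94.6 -142.6] z 187.2 F [-0.4  0.1 -0.2] t 12.0333
wrist knob disc n 65 x [27.8 35.3 43.5] y [80.8 85.4 90. ] z 96.8
scene knob disc n 51 x [27.1 37.4 46.6] y [81.4 89.4 99.8] z 97.5
```

View pics/z4.png

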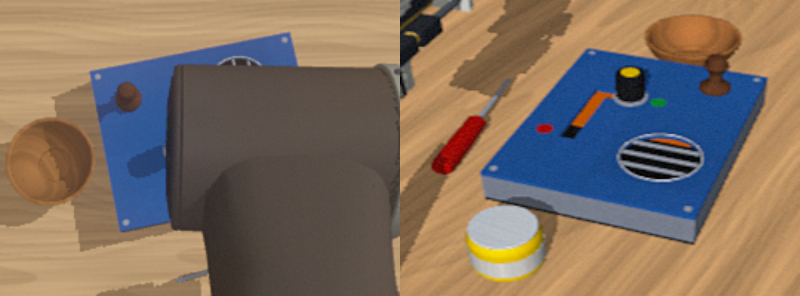

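The scene crop shows the knob at (630,85), by the green dot at the locked end. The inlet is open, and the finial, bowl, tin and screwdriver look undisturbed.

```bash
python3 -c "from plant import *; print(close_job())"
```

```text
the job is handed in; nothing more can be done
None
```

The job is handed in: the knob was pushed to the corner stop, then to the locked end by the green dot, so the shutter is open and locked; the arm is clear and, in the final picture, the finial, bowl, tin and screwdriver look unmoved.

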